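# Feed a bisque tile home in the pad printer with a push stick

### The arm

A 6-joint arm with a two-finger parallel gripper is mounted at the origin on the work surface. World frame = base frame: x ahead of the robot, y to its left, z up, the work surface at z = 0. Lengths are in m, angles in degrees, forces in N, time in s.
With the tool pointing down it reaches from about 0.4 to 0.825 m from the base axis. Payload 7 kg.
Tool frame: the origin (TCP) lies midway between the tips of the shut fingers; the grasp point (between the pads) lies 19 mm behind it; z points along the fingers, y is the line along which they close (so a half turn about z gives the same grasp; the last joint's range is limited). The gripper opens to 88 mm and grips with 3 to 60 N. Pads are 19 mm wide; open, the fingers measure 130 mm over their backs; the gripper's body (78 mm by 193 mm) begins 47 mm behind the grasp point.
Start: joints at [-47.034, 20.546, 0.682, 0, -70.136, -16.507], TCP at [0.301, -0.604, 0.227] pointing down, gripper open.
Joint ranges: [-176.03, 176.03], [-82.01, 121.73], [-58.28, 71.71], [-173.87, 95.51], [-174.79, -0.11], [-173.66, 173.66]. Speed limits (degrees/s): [136.94, 136.94, 172.46, 180, 180, 180].

### API

Orientations are given as [roll, pitch, yaw] about the fixed x, y, z axes, in that order (R = Rz(yaw) Ry(pitch) Rx(roll)).
In Python, from plant import telemetry, viewer, workorder gives the robot as it stands. The module is installed in compiled form; this text tells all that it offers.
- The arm moves only by the tool carry_out, never from a script. Its argument "rows" is a list of rows, each a list of 6 numbers: the shift along the tool's x, y, z in m, then the turn, a rotation vector about the tool's x, y, z in rad. In form: [[tx, ty, tz, ax, ay, az], ...]. A call has 1 to 8 rows; each row is the pose to reach, as a shift and turn from the pose commanded when the call began, along the tool's axes at that moment; what a row does not reach only later rows make up. A row lasts 1/8 s, in which the tool goes at most 62.5 mm and 10.7 degrees, less where a joint would pass 70% of its speed; a pose out of reach is approached as far as the arm can. A call with a gripper value outside its range is refused whole. "grip" is the gripper's target within -1 to 1 (fully open at 1, half-way at 0, shut at -1), set as the call begins (left out, the last holds). The fingers move at their own pace and stop on an object; the grip force is fixed at half the most. Time passes only in rows, so rows that repeat a pose let the fingers close. It gives the time, the measured TCP pose, the force, the opening and the grip force at its end, in the units of the state.
- telemetry.get_obs(): the state, without advancing time (a new reading comes with each control period).
- viewer.snapshot(name): name is "side" or "top"; returns the picture (400x640x3 uint8, red, green, blue); there is no depth.
- viewer.camera_info(name): a dict with "intrinsics" (3x3 intrinsics, pixels), "k1" (the pictures are not rectified: a ray, as slopes to the right and down, at radius r is drawn at 1 + k1 r^2 times it, then the intrinsics apply), "extrinsics" (4x4, takes a point from camera to world coordinates). Camera axes: x right, y down, z forward; pixel columns grow to the right and rows downward; lengths in m; the calibration is good to about 2 mm. A picture is of the moment at which its call begins. camera_info takes no time and is no camera call.
- workorder.close_job(): hands the job in; it is judged then, once.
The state is a dict: "clock": time; "joint_pos": joint angles; "qvel": joint speeds; "tau": joint torques, N m; "tool_pos": TCP position; "orientation": TCP orientation; "force": force on the tool from outside, world axes, zero at the start; "moment": the same for the moment, N m; "opening": finger opening in m; "gripper_force": force on a finger pad.
Only numpy, scipy, OpenCV 4.12 (cv2) and the standard library are available. Lean on these libraries where they do the work, as an engineer would, in place of code of your own. Each camera call takes 0.05 s, during which the arm holds its last target. There are 200 camera calls.

### The job

Pick up the wooden push stick and use it to bring the loose bisque tile flat up against the pad printer's fence rail, then feed it along the rail, kept lightly but firmly pressed against it the whole way, until it is fully home against the end stop under the pad. Bisque edges chip easily, so push gently throughout, touch the tile with the stick only, and leave the tubs, the brush and the machine undisturbed. Then lay the stick back down flat on the bench in front of the machine, off its bed, and let go.

Things in the scene. Friction and masses are not known exactly. Their poses are not given: they have to be found in the camera images.
- nest (a point): printing place under the printer's pad, on the top of the aluminium bed (6 mm above the bench): the centre of a home 60 x 120 mm tile's underside. Place and yaw vary. +x points squarely at the fence (away from the robot), +y along the fence to the stop, z up. Fence face at x = 30 mm, stop face at y = 60 mm. The bed spans x -70 to 35, y -320 to 100 mm. The pad hangs 124 mm over the bed
- printer: fixed bench-top pad printer; origin on the bench 100 mm before the nest (its -y), axes as the nest. Flat bed plate 105 x 420 mm, 6 mm thick. Grey foot and column beyond the stop (over 100 mm past the nest in y), 320 mm high in all; its 52 mm wide head reaches back over the nest, underside 205 mm above the bench
- fence: the fence rail on the bed: straight rigid dark steel bar, 14 mm thick, 16 mm high, near face at x = 30 mm, running y = -310 to 90 mm of the nest, two black clamp knobs behind it. Origin and axes are those of the printer
- stop: the end stop: rigid steel block on the bed, 44 mm across, 16 mm thick, 14 mm high; its face to the tile is at y = 60 mm of the nest, x = -18 to 26 mm. Origin and axes are those of the printer
- tile: loose pale bisque tile on the bed, nominally 60 mm (x) by 120 mm (y, goes along the fence), 18 mm high; kiln shrinkage leaves width and length each up to 2 mm over or under. 0.17 to 0.35 kg, origin at its underside's centre. Starts 160 to 220 mm before the nest, 10 to 25 mm short of the fence, up to 0.12 rad askew. Its edges chip above about 18 N, by stick, fence or stop alike. Friction unknown
- stick_grip (a point): centre of the push stick's handle rib, 34 mm above the stick's underside; +x along the stick to its nose, z up. Rib: along x, 90 mm long, 16 mm thick, 12 to 52 mm above the underside; grip it across from above. Below it the blade: 12 mm thick, 42 mm wide, 220 mm long in all, tail 68 mm behind this point. Rigid wood, 0.13 kg; may turn slightly in the grip under load
- stick_notch (a point): apex of the V notch (bird's-mouth) in the push stick's nose, half-way up the 12 mm thick blade: 130 mm ahead of stick_grip along the stick and 28 mm lower. The V opens to +x, 100 degrees wide, symmetric, 20 mm deep, about 66 mm over its two prongs; it takes a corner of the tile. Axes as stick_grip
- tub_a: bystander: lidded white glaze tub, 74 mm wide, 55 mm high; origin at the centre of its underside
- tub_b: bystander: smaller lidded white glaze tub, 66 mm wide, 49 mm high; origin at the centre of its underside
- brush: bystander: a paint brush 190 mm long lying on the bench left of the machine
Things that resemble listed ones, but are neither listed nor needed, are in the scene too. There is more than one size of the part that bears stick_grip; the job needs the middle-sized.

How it is judged (in metres and radians):
On the way, in this order (a step that is already met when the one before it is completed fails the run):
1. the stick presses the tile flat against the fence (within 2 mm and 0.03 rad, over 0.8 N) while it is still more than 75 mm short of the nest (y of tile in the frame of nest below -0.075 m and x of tile in the frame of nest above -0.0012 m and angle between the y axis of tile and the y axis of nest, either way round below 0.03 rad and contact force between tile and fence above 0.8 N and contact force between stick and tile above 0.3 N), for 0.2 s.
2. half-way, 70 to 20 mm short of the nest, the stick still presses the tile flat against the fence (y of tile in the frame of nest between -0.07 and -0.02 m and x of tile in the frame of nest above -0.0012 m and angle between the y axis of tile and the y axis of nest, either way round below 0.03 rad and contact force between tile and fence above 0.8 N and contact force between stick and tile above 0.3 N), for 0.3 s.
3. the stick presses the tile home against the stop (over 0.8 N), still flat along the fence (y of tile in the frame of nest above -0.0013 m and contact force between tile and stop above 0.8 N and x of tile in the frame of nest above -0.0012 m and angle between the y axis of tile and the y axis of nest, either way round below 0.03 rad and contact force between stick and tile above 0.3 N), for 0.2 s.
At the end, for the whole second after the job is handed in: The tile lies home in the nest: within 2 mm of fence and stop, square to 0.03 rad, at rest on the bed. The stick lies flat and still on the bench on its underside, its handle centre over 80 mm on the robot's side of the nest, clear of the machine and the tile (y of tile in the frame of nest between -0.0013 and 0.0027 m and x of tile in the frame of nest between -0.0012 and 0.0028 m and angle between the y axis of tile and the y axis of nest, either way round below 0.03 rad and height (world z) of tile below 0.009 m and linear speed of each of tile, stick below 0.01 m/s and angle between stick_grip's own z axis and vertical below 0.06 rad and height (world z) of stick_grip below 0.038 m and x of stick_grip in the frame of nest below -0.08 m and contact force between stick and tile below 0.05 N and contact force between stick and printer below 0.05 N); the robot touches nothing.
It fails at once if the tile is pressed or knocked with more than 18 N by the fence, the stop or the stick (its edge chips) (contact force between tile and fence above 18 N or contact force between tile and stop above 18 N or contact force between stick and tile above 18 N).
It fails at once if within 75 mm of the nest the tile leaves the fence by over 3 mm or skews over 0.05 rad (y of tile in the frame of nest above -0.075 m and (x of tile in the frame of nest below -0.0022 m or angle between the y axis of tile and the y axis of nest, either way round above 0.05 rad)).
It fails at once if the robot touches the tile itself (contact force between any of the fingers, the arm and tile above 0.3 N).
It fails at once if the robot bumps the machine (contact force between any of the fingers, the arm and printer above 2 N).
It fails at once if a tub or the brush is moved more than 15 mm (distance of any of tub_a, tub_b, brush from where it was at the start of the episode above 0.015 m).
It also fails if it takes over 72 s, if anything falls off the work surface, if the arm or the gripper's body presses on something with over 40 N, if the wrist force passes 120 N, or if a joint passes its speed limit or range.

## Working session

There is one attempt and no reset: what is moved stays moved. The work goes in short steps, Python scripts to look and compute and a tool call to move; the robot and the scene stay as the last step left them, time stands still between calls to the robot, and variables do not carry over. Pictures are saved under pics/ and viewed, at most 14 in all, crops included, and the job is handed in when it is done.

Besides the shell and the picture viewer there is one more tool, called after ">>>" in YAML: its name, and indented under it one key for each argument. carry_out: Moves the arm, as the interface text tells. Its arguments: {"type":"object","properties":{"rows":{"type":"array"},"grip":{"type":"number"}},"required":["rows"]}

```bash
mkdir -p pics; cat > h.py <<'E'
import numpy as np, cv2
from plant import telemetry, viewer, workorder
from scipy.spatial.transform import Rotation as R
def snap(n,f):
    im=viewer.snapshot(n); cv2.imwrite('pics/'+f,im[...,::-1]); return im
def cam(n):
    c=viewer.camera_info(n); return np.array(c['intrinsics']),c['k1'],np.array(c['extrinsics'])
def px2w(n,px,z):
    K,k1,E=cam(n); px=np.atleast_2d(np.array(px,float)); out=[]
    zs=np.broadcast_to(z,len(px))
    for p,zz in zip(px,zs):
        d=np.array([(p[0]-K[0,2])/K[0,0],(p[1]-K[1,2])/K[1,1]]); u=d.copy()
        for _ in range(30): u=d/(1+k1*(u@u))
        v=E[:3,:3]@np.array([u[0],u[1],1]); t=(zz-E[2,3])/v[2]; out.append(E[:3,3]+t*v)
    return np.array(out)
def w2px(n,P):
    K,k1,E=cam(n); P=np.atleast_2d(P); c=(P-E[:3,3])@E[:3,:3]; u=c[:,:2]/c[:,2:]
    u=u*(1+k1*(u**2).sum(1))[:,None]; return u*[K[0,0],K[1,1]]+K[:2,2]
def crop(src,f,x0,y0,x1,y1,s):
    im=cv2.imread('pics/'+src)[y0:y1,x0:x1]; cv2.imwrite('pics/'+f,cv2.resize(im,None,fx=s,fy=s,interpolation=cv2.INTER_CUBIC))
E
python3 - <<'E'
from h import *
snap('top','top0.png'); snap('side','side0.png')
for n in('top','side'): print(cam(n))
print(telemetry.get_obs())
E
```

```text
(array([[433.78535123,   0.        , 324.86631867],
       [  0.        , 433.78535123, 198.62290732],
       [  0.        ,   0.        ,   1.        ]]), -0.023694875729537584, array([[ 4.51989088e-04, -9.94039734e-01,  1.09017441e-01,
         3.34308123e-01],
       [-9.99990617e-01,  2.03801830e-05,  4.33181658e-03,
        -1.76006139e-03],
       [-4.30821959e-03, -1.09018376e-01, -9.94030398e-01,
         1.33953837e+00],
       [ 0.00000000e+00,  0.00000000e+00,  0.00000000e+00,
         1.00000000e+00]]))
(array([[414.73859577,   0.        , 312.90900362],
       [  0.        , 414.73859577, 201.89566035],
       [  0.        ,   0.        ,   1.        ]]), -0.029268178469160272, array([[-0.92948356, -0.19232393,  0.31475677,  0.04486017],
       [-0.36814912,  0.53677378, -0.75917069,  1.02460886],
       [-0.02294649, -0.8215141 , -0.56972629,  0.81266699],
       [ 0.        ,  0.        ,  0.        ,  1.        ]]))
{'clock': 0.1, 'joint_pos': array([-4.70354097e+01,  2.05879938e+01,  6.39416763e-01, -1.65542968e-02,
       -7.01353693e+01, -1.65066481e+01]), 'qvel': array([ 0.02984917, -0.24183512,  0.11550307,  0.10369402, -0.02930441,
       -0.06474781]), 'tau': array([-1.21254881e-03, -5.84160125e+01,  2.93753403e+01,  7.01544017e+00,
        1.01822478e-02, -2.98039515e-05]), 'tool_pos': array([ 0.3005181 , -0.60393395,  0.2257156 ]), 'orientation': array([ 1.79915091e+02, -8.93187310e-03, -1.53547688e+02]), 'force': array([-0.78174291, -0.07981515,  0.01935891]), 'moment': array([ 0.04905581, -0.03446242,  0.00946359]), 'gripper_force': 0.0, 'opening': 0.08743110317735076}
```

View pics/top0.png

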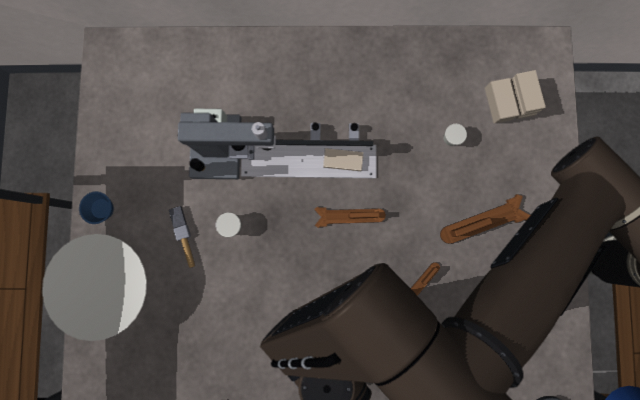

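View pics/side0.png

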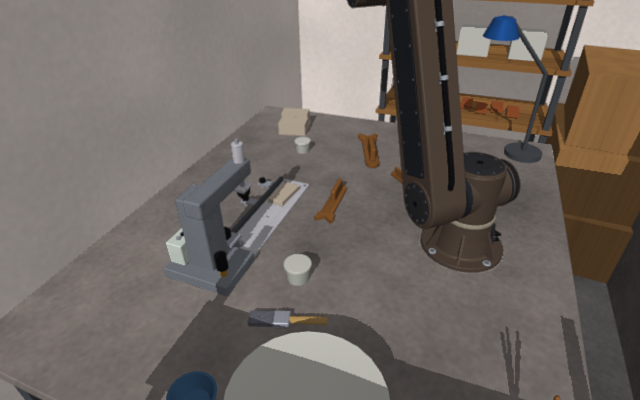

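Three stick-like parts: (350,216) about 69 px long (≈220 mm), (485,220) about 95 px (larger), and (427,275) small and partly hidden. The one at (350,216) matches the 220 mm middle size. I'll confirm in an enlarged crop.

```bash
python3 - <<'E'
from h import *
crop('top0.png','c1.png',180,100,400,240,3.6)
crop('side0.png','c2.png',160,150,360,300,4)
E
```

```text
(no output)
```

View pics/c1.png

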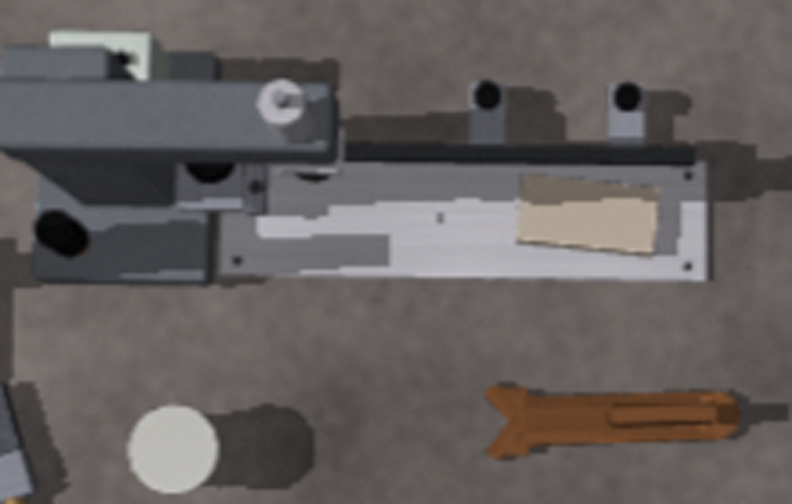

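View pics/c2.png

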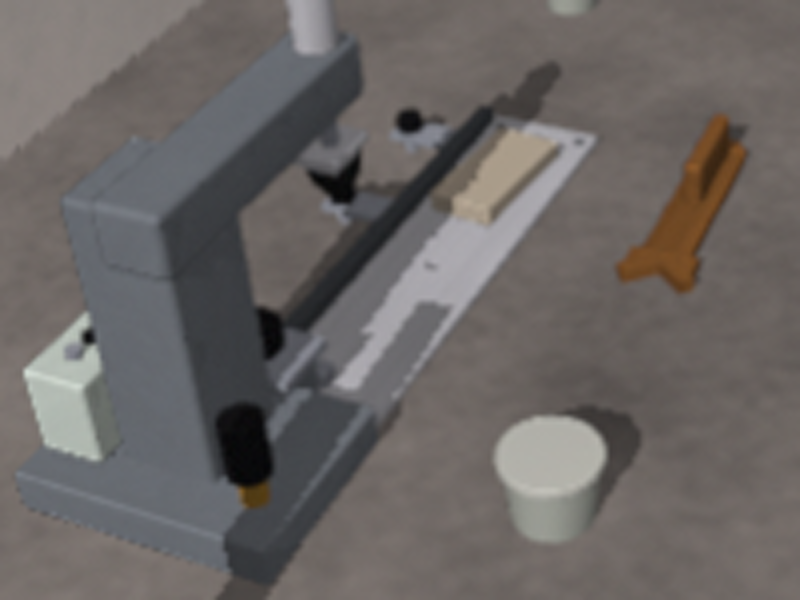

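Crop c1: the stick is at crop (487–740, 385–458), with its nose and prongs to the left and the rib at (610–717, 413). The tile top has corners near (520,174), (657,187), (654,254) and (517,242). The bed's near edge is at row 279 and its right end at col 706. The stop face is at col 266. The side crop shows the same layout: this stick is middle-sized with its rib upright.

```bash
python3 - <<'E'
from h import *
np.set_printoptions(precision=4,suppress=True)
f=lambda *c:(np.array(c,float)+.5)/3.6-.5+[180,100]
def s(t,z,*c): print(t,px2w('top',f(*c),z).tolist() if 0 else px2w('top',f(*c),z)[:,:2])
s('bed nearR,farR,nearL',.006,(706,279),(706,163),(220,280))
s('fence top near edge R,L; far edge R',.022,(694,160),(347,158),(694,145))
s('stop face near top',.020,(266,212),(266,165))
s('tile top FL FR NR NL',.024,(520,174),(657,187),(654,252),(517,241))
s('prongs z12',.012,(487,391),(491,457)); s('apex',.012,(514,421)); s('tail',.006,(740,414))
s('rib top L,R',.052,(610,413),(717,412))
g=lambda *c:(np.array(c,float)+.5)/4-.5+[160,150]
def t(n,z,*c): print('side',n,px2w('side',g(*c),z)[:,:2])
t('bed R near, far',.006,(596,137),(497,116)); t('fence top R',.022,(490,106))
t('tile top',.024,(516,128),(560,146),(490,207),(453,198))
t('prong',.012,(618,268),(690,285)); t('rib top L,R',.052,(688,165),(724,118))
for P in ([.603,0.1,.006],[.603,-.2,.006]): print(w2px('top',P))
E
```

```text
bed nearR,farR,nearL [[ 0.5478 -0.1541]
 [ 0.65   -0.1554]
 [ 0.547   0.2661]]
fence top near edge R,L; far edge R [[ 0.6488 -0.1433]
 [ 0.6508  0.1556]
 [ 0.662  -0.1435]]
stop face near top [[0.6039 0.2249]
 [0.6452 0.2257]]
tile top FL FR NR NL [[ 0.6361  0.0065]
 [ 0.6247 -0.1111]
 [ 0.5682 -0.108 ]
 [ 0.5777  0.009 ]]
prongs z12 [[0.4502 0.0346]
 [0.3939 0.031 ]]
apex [[0.4245 0.0115]]
tail [[ 0.4309 -0.1818]]
rib top L,R [[ 0.4284 -0.0682]
 [ 0.4293 -0.1566]]
side bed R near, far [[ 0.5477 -0.1522]
 [ 0.6485 -0.1553]]
side fence top R [[ 0.6501 -0.1457]]
side tile top [[ 0.6101 -0.1159]
 [ 0.5609 -0.1014]
 [ 0.579   0.0057]
 [ 0.6143  0.0041]]
side prong [[0.4528 0.0338]
 [0.3908 0.0354]]
side rib top L,R [[ 0.43   -0.0702]
 [ 0.4254 -0.1511]]
[[294.1841 159.6806]]
[[390.2077 159.6577]]
```

>>> carry_out:
  rows:
    - [-0.038,0.044,0,0,0,-0.132]
    - [-0.077,0.088,0,0,0,-0.264]
    - [-0.115,0.132,0,0,0,-0.396]
    - [-0.153,0.176,0,0,0,-0.528]
    - [-0.192,0.22,0,0,0,-0.66]
    - [-0.23,0.264,0,0,0,-0.792]
    - [-0.268,0.308,0,0,0,-0.924]
    - [-0.306,0.352,0,0,0,-1.056]
  grip: 1

```text
clock: 1.1
tool_pos: [0.4178, -0.151, 0.2266]
orientation: [-180.0, 0.0, -92.8]
force: [2.1, 0.7, 0.8]
opening: 0.0878
gripper_force: 0.0
```

>>> carry_out:
  rows:
    - [-0.02,-0.004,0.03,0,0,-0.046]
    - [-0.04,-0.0084,0.075,0,0,-0.092]
    - [-0.04,-0.0084,0.12,0,0,-0.092]
    - [-0.04,-0.0084,0.16,0,0,-0.092]
    - [-0.04,-0.0084,0.185,0,0,-0.092]
    - [-0.04,-0.0084,0.2,0,0,-0.092]
    - [-0.04,-0.0084,0.21,0,0,-0.092]
    - [-0.04,-0.0084,0.21,0,0,-0.092]

```text
clock: 2.1
tool_pos: [0.4279, -0.1134, 0.0161]
orientation: [179.9, -0.0, -87.8]
force: [-0.1, -0.1, 0.7]
opening: 0.0875
gripper_force: 0.0
```

```bash
python3 - <<'E'
from h import *
snap('side','s1.png'); crop('s1.png','s1c.png',240,130,440,280,4)
print(telemetry.get_obs()['tool_pos'],telemetry.get_obs()['force'],telemetry.get_obs()['orientation'])
E
```

```text
[ 0.42834548 -0.11334341  0.0166402 ] [-0.41154815 -1.59351208  0.49185399] [ 1.79981567e+02 -6.31291700e-03 -8.77592543e+01]
```

View pics/s1c.png

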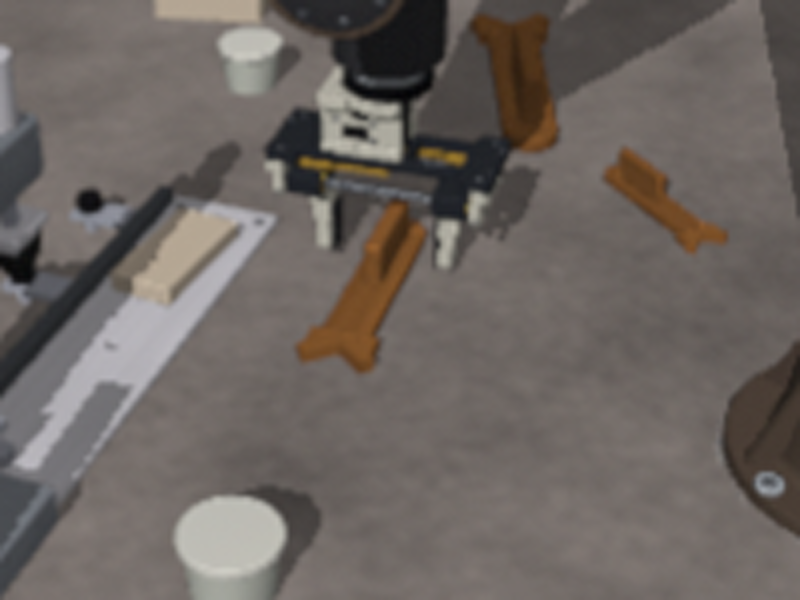

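The fingers straddle the rib (crop ~(325,220) and (445,245), rib at (395,240)). The larger stick at (515,85) and smaller at (665,195) confirm this is the middle one. Closing.

>>> carry_out:
  rows:
    - [0,0,0,0,0,0]
    - [0,0,0,0,0,0]
    - [0,0,0,0,0,0]
    - [0,0,0,0,0,0]
    - [0,0,0,0,0,0]
    - [0,0,0,0,0,0]
    - [0,0,0,0,0,0]
  grip: -1

```text
clock: 3.02
tool_pos: [0.4283, -0.1133, 0.0165]
orientation: [180.0, -0.0, -87.8]
force: [0.7, 0.2, -0.4]
opening: 0.0231
gripper_force: 0.0
```

>>> carry_out:
  rows:
    - [0,0,0,0,0,0]
    - [0,0,0,0,0,0]
    - [0,0,-0.015,0,0,0]
    - [0,0,-0.035,0,0,0]
    - [0,0,-0.05,0,0,0.1]
    - [-0.01,0,-0.05,0,0,0.27]
    - [-0.02,0,-0.05,0,0,0.44]
    - [-0.03,0,-0.05,0,0,0.61]

```text
clock: 4.03
tool_pos: [0.4269, -0.0831, 0.0665]
orientation: [180.0, -0.0, -123.1]
force: [1.0, 0.1, -1.3]
opening: 0.0157
gripper_force: 30.0
```

>>> carry_out:
  rows:
    - [-0.003,0.005,0,0,0,0.17]
    - [-0.006,0.01,0,0,0,0.34]
    - [-0.009,0.015,0,0,0,0.51]
    - [-0.012,0.02,0,0,0,0.68]
    - [-0.015,0.025,0,0,0,0.85]
    - [-0.0188,0.03,0,0,0,0.999]
    - [-0.0188,0.03,0,0,0,0.999]
    - [-0.0188,0.03,0,0,0,0.999]

```text
clock: 5.03
tool_pos: [0.4121, -0.0514, 0.0665]
orientation: [-180.0, -0.0, -179.8]
force: [-0.5, -0.6, -1.4]
opening: 0.0158
gripper_force: 30.0
```

```bash
python3 - <<'E'
from h import *
snap('top','t2.png'); o=telemetry.get_obs()
print(o['tool_pos'],o['orientation'],o['force'])
crop('t2.png','t2c.png',280,120,400,240,5)
E
```

```text
[ 0.41209926 -0.05143874  0.06651868] [-1.79997404e+02 -7.57196116e-03 -1.79801521e+02] [-0.56388992 -0.50107926 -2.45150055]
```

View pics/t2c.png

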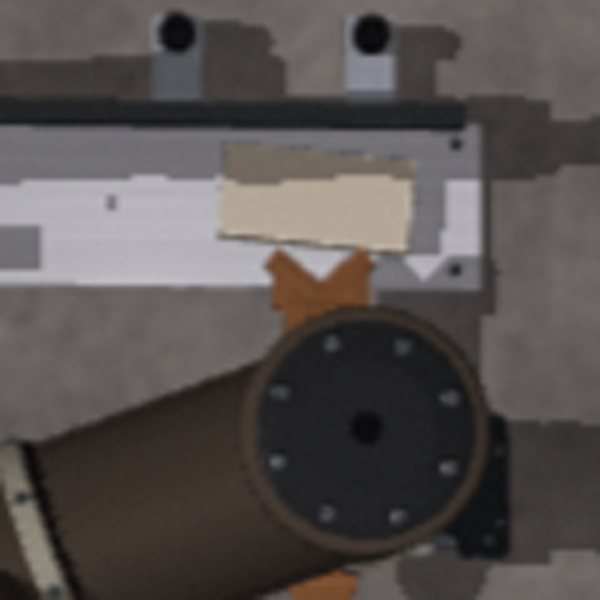

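The picture shows the prongs at crop (272,256) and (364,256), pointing squarely at the tile's near edge, which runs (218,238)–(407,252).

```bash
python3 - <<'E'
from h import *
np.set_printoptions(precision=4,suppress=True)
f=lambda *c:(np.array(c,float)+.5)/5-.5+[280,120]
print(px2w('top',f((272,251),(364,250),(320,280)),.062)[:,:2])
print(px2w('top',f((220,142),(414,160),(408,250),(218,237)),.024)[:,:2])
print(px2w('top',f((465,127)),.022)[:,:2],px2w('top',f((481,289),(481,125)),.006)[:,:2])
E
```

```text
[[ 0.561  -0.0234]
 [ 0.5616 -0.0783]
 [ 0.5434 -0.052 ]]
[[ 0.636   0.008 ]
 [ 0.6247 -0.1119]
 [ 0.5683 -0.1076]
 [ 0.5764  0.0091]]
[[ 0.6459 -0.1438]] [[ 0.5469 -0.1543]
 [ 0.651  -0.1556]]
```

>>> carry_out:
  rows:
    - [0,0,0.015,0,0,0]
    - [0,0,0.03,0,0,0]
    - [0,0,0.04,0,0,0]
    - [-0.002,0,0.0405,0,0,0]
    - [-0.004,0,0.0405,0,0,0]
    - [-0.006,0,0.0405,0,0,0]
    - [-0.008,0,0.0405,0,0,0]
    - [-0.009,0,0.0405,0,0,0]

```text
clock: 6.08
tool_pos: [0.4209, -0.0514, 0.0261]
orientation: [-180.0, -0.0, -180.0]
force: [-1.4, -0.6, -0.9]
opening: 0.016
gripper_force: 30.0
```

>>> carry_out:
  rows:
    - [-0.0015,0,0,0,0,0]
    - [-0.003,0,0,0,0,0]
    - [-0.0045,0,0,0,0,0]
    - [-0.006,0,0,0,0,0]
    - [-0.0075,0,0,0,0,0]
    - [-0.009,0,0,0,0,0]
    - [-0.0105,0,0,0,0,0]
    - [-0.012,0,0,0,0,0]

```text
clock: 7.08
tool_pos: [0.4332, -0.0512, 0.026]
orientation: [180.0, -0.0, -179.9]
force: [-3.3, -0.3, -0.1]
opening: 0.0157
gripper_force: 30.0
```

>>> carry_out:
  rows:
    - [-0.001,0,0,0,0,0]
    - [-0.002,0,0,0,0,0]
    - [-0.003,0,0,0,0,0]
    - [-0.004,0,0,0,0,0]
    - [-0.0045,0,0,0,0,0]

```text
clock: 7.7
tool_pos: [0.437, -0.0514, 0.0259]
orientation: [-180.0, -0.1, -180.0]
force: [-5.4, 0.7, 0.8]
opening: 0.0159
gripper_force: 30.0
```

```bash
cat >> h.py <<'E'
def look(n,f,k=5):
    F=[];P=[]
    for i in range(k):
        im=viewer.snapshot('top' if i else n)
        if i==0: cv2.imwrite('pics/'+f,im[...,::-1])
        o=telemetry.get_obs(); F.append(o['force']); P.append(o['tool_pos'])
    print(o['clock'],'F',np.round(np.mean(F,0),2),'sd',np.round(np.std(F,0),2),'P',np.round(np.mean(P,0),4),o['orientation'].round(2))
def tile(f):
    # beige mask -> outline rectangle on the plane z=.024 (world), via ROI
    im=cv2.imread('pics/'+f); h=cv2.cvtColor(im,cv2.COLOR_BGR2HSV)
    m=cv2.inRange(h,(10,35,60),(25,110,255)); m[:115]=0;m[185:]=0;m[:,:190]=0;m[:,385:]=0
    n,l,s,c=cv2.connectedComponentsWithStats(m); i=1+np.argmax(s[1:,4])
    p=np.argwhere(l==i)[:,::-1]; w=px2w('top',p,.024)[:,:2].astype(np.float32)
    (cx,cy),wh,a=cv2.minAreaRect(w); print('tile',len(p),round(cx,4),round(cy,4),np.round(wh,4),round(a,2))
E
python3 - <<'E'
from h import *
look('top','t3.png'); tile('t2.png'); tile('t3.png')
E
```

```text
7.95 F [-4.87  0.69  1.01] sd [0.39 0.57 0.23] P [ 0.437  -0.0514  0.0259] [-1.7999e+02 -5.0000e-02 -1.7996e+02]
tile 672 0.5956 -0.051 [0.1148 0.0674] 83.52
tile 723 0.6063 -0.0474 [0.1145 0.0784] 89.98
```

```bash
python3 - <<'E'
from h import *
crop('t3.png','t3c.png',280,120,400,190,6.5)
E
```

```text
(no output)
```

View pics/t3c.png

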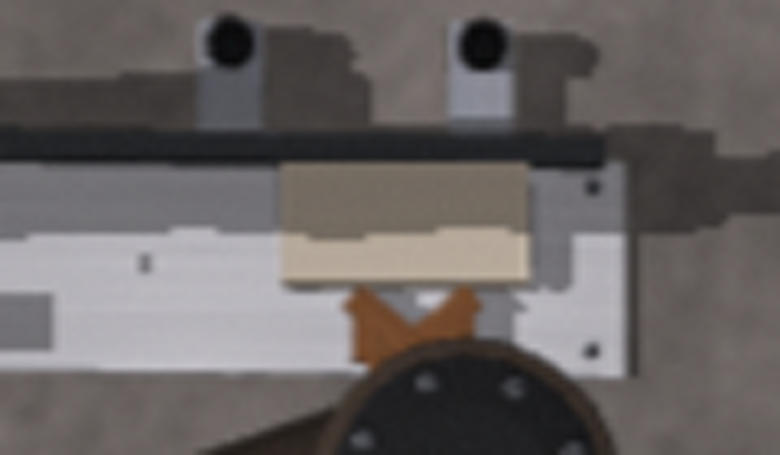

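The tile is flush and square against the fence (crop edges: left 281, right 527, top along the rail at row 163). I'll press slightly more, back off and go to the corner.

>>> carry_out:
  rows:
    - [-0.0003,0,0,0,0,0]
    - [-0.0003,0,0,0,0,0]
    - [-0.0003,0,0,0,0,0]
    - [0.004,0,0,0,0,0]
    - [0.012,0,0,0,0,0]
    - [0.022,0,0,0,0,0]
    - [0.022,0,-0.02,0,0,0]
    - [0.022,0,-0.04,0,0,0]

```text
clock: 8.95
tool_pos: [0.4149, -0.0513, 0.0665]
orientation: [-180.0, -0.0, -179.9]
force: [0.6, 1.0, -1.3]
opening: 0.0158
gripper_force: 30.0
```

```bash
python3 - <<'E'
from h import *
np.set_printoptions(precision=4,suppress=True)
look('top','t4.png',4)
f=lambda *c:(np.array(c,float)+.5)/6.5-.5+[280,120]
print(px2w('top',f((281,280),(527,280),(281,163),(527,163)),.024)[:,:2])
print(px2w('top',f((347,292),(479,292)),.022)[:,:2])
E
```

```text
9.15 F [ 0.68 -0.26 -0.72] sd [0.63 0.26 1.55] P [ 0.4161 -0.051   0.0674] [ 179.96    0.07 -179.96]
[[ 0.59    0.0104]
 [ 0.59   -0.1062]
 [ 0.6466  0.0104]
 [ 0.6465 -0.1067]]
[[ 0.5846 -0.0209]
 [ 0.5846 -0.0835]]
```

>>> carry_out:
  rows:
    - [-0.01,-0.025,0,0,0,-0.131]
    - [-0.022,-0.05,0,0,0,-0.262]
    - [-0.034,-0.08,0,0,0,-0.393]
    - [-0.046,-0.11,0,0,0,-0.524]
    - [-0.058,-0.135,0,0,0,-0.655]
    - [-0.0695,-0.159,0,0,0,-0.785]
    - [-0.0695,-0.159,0.02,0,0,-0.785]
    - [-0.0695,-0.159,0.04,0,0,-0.785]

```text
clock: 10.15
tool_pos: [0.4844, -0.2105, 0.0244]
orientation: [179.9, -0.0, -135.0]
force: [-0.5, -0.1, -2.0]
opening: 0.016
gripper_force: 30.0
```

```bash
python3 - <<'E'
from h import *
look('top','t5.png',4); crop('t5.png','t5c.png',300,120,420,210,6.5)
E
```

```text
10.35 F [ 0.54 -0.34 -0.95] sd [0.83 0.37 0.26] P [ 0.4839 -0.2102  0.0239] [ 1.7991e+02 -9.0000e-02 -1.3497e+02]
```

View pics/t5c.png

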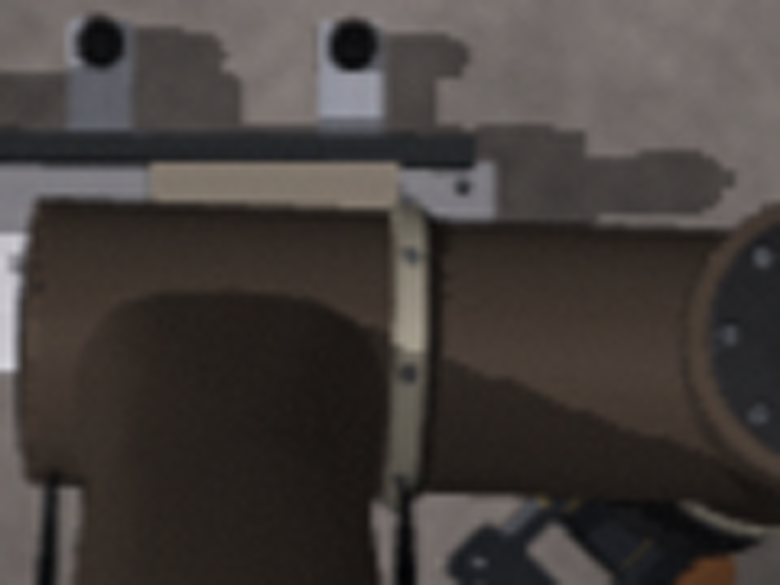

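The top view is now occluded: the forearm lies over the tile. I'll check the joints and the side view.

```bash
python3 - <<'E'
from h import *
print(telemetry.get_obs()['joint_pos'].round(1)); look('side','s5.png',2)
crop('s5.png','s5c.png',130,0,430,225,2.6)
E
```

```text
[ -2.2  19.7 -31.6   0.  -38.8 -42.8]
10.45 F [-0.15  0.06 -1.57] sd [0.41 0.12 0.1 ] P [ 0.4851 -0.2102  0.0262] [ 1.8000e+02 -1.0000e-02 -1.3496e+02]
```

View pics/s5c.png

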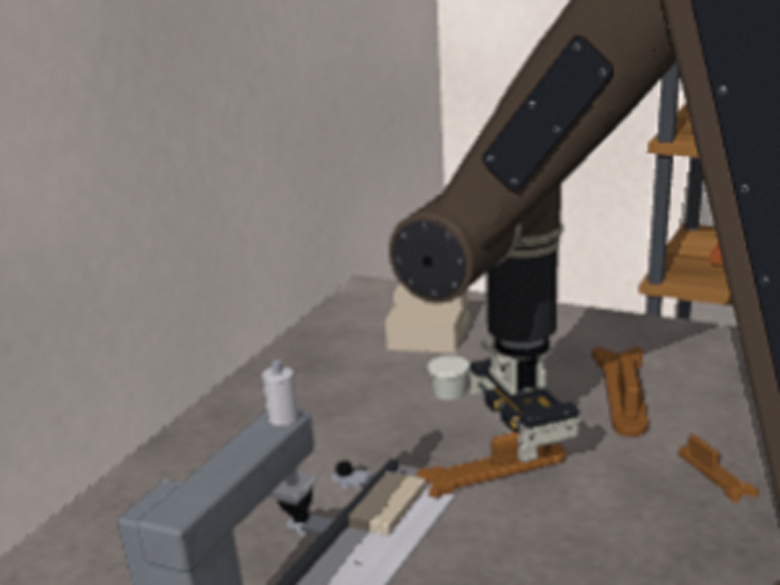

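```bash
python3 - <<'E'
from h import *
for z in (.3,.35,.4,.45,.5):
    print(z,px2w('side',[(294,101),(294,115)],z)[:,:2].round(3).tolist(),px2w('top',[(303,151.5),(303,194)],z)[:,:2].round(3).tolist())
E
```

```text
0.3 [[0.607, -0.19], [0.559, -0.081]] [[0.564, 0.056], [0.46, 0.056]]
0.35 [[0.552, -0.072], [0.509, 0.027]] [[0.553, 0.053], [0.454, 0.053]]
0.4 [[0.497, 0.047], [0.459, 0.134]] [[0.542, 0.051], [0.447, 0.05]]
0.45 [[0.443, 0.165], [0.409, 0.242]] [[0.531, 0.048], [0.441, 0.047]]
0.5 [[0.388, 0.284], [0.358, 0.35]] [[0.52, 0.045], [0.435, 0.045]]
```

>>> carry_out:
  rows:
    - [-0.004,0,0,0,0,0]
    - [-0.008,0,0,0,0,0]
    - [-0.011,0,0,0,0,0]
    - [-0.0125,0,0,0,0,0]
    - [-0.0135,0,0,0,0,0]
    - [-0.0145,0,0,0,0,0]

```text
clock: 11.2
tool_pos: [0.4954, -0.2, 0.026]
orientation: [180.0, -0.0, -135.0]
force: [-0.7, -1.4, -1.6]
opening: 0.0159
gripper_force: 30.0
```

```bash
python3 - <<'E'
from h import *
look('side','s6.png',5); 
E
```

```text
11.45 F [-0.38 -0.29 -1.21] sd [0.41 0.51 0.28] P [ 0.4953 -0.2     0.026 ] [ 1.7999e+02 -1.0000e-02 -1.3498e+02]
```

>>> carry_out:
  rows:
    - [-0.0007,0,0,0,0,0]
    - [-0.0014,0,0,0,0,0]
    - [-0.002,0,0,0,0,0]
    - [-0.002,0,0,0,0,0]

```text
clock: 11.95
tool_pos: [0.4957, -0.1987, 0.0258]
orientation: [179.9, -0.1, -135.0]
force: [-5.5, -3.0, 0.7]
opening: 0.0162
gripper_force: 30.0
```

```bash
python3 - <<'E'
from h import *
look('side','s7.png',5); 
E
```

```text
12.2 F [-4.79 -2.29  0.69] sd [0.58 0.39 0.44] P [ 0.4957 -0.1987  0.0258] [ 1.7992e+02 -9.0000e-02 -1.3499e+02]
```

>>> carry_out:
  rows:
    - [-0.0007,0.0007,0,0,0,0]
    - [-0.0018,0.0018,0,0,0,0]
    - [-0.0032,0.0032,0,0,0,0]
    - [-0.0046,0.0046,0,0,0,0]
    - [-0.006,0.006,0,0,0,0]
    - [-0.0074,0.0074,0,0,0,0]
    - [-0.0088,0.0088,0,0,0,0]
    - [-0.0102,0.0102,0,0,0,0]

```text
clock: 13.2
tool_pos: [0.4954, -0.1847, 0.0258]
orientation: [179.9, -0.1, -135.0]
force: [-3.9, -6.2, 1.7]
opening: 0.016
gripper_force: 30.0
```

>>> carry_out:
  rows:
    - [-0.0018,0.0018,0,0,0,0]
    - [-0.0036,0.0036,0,0,0,0]
    - [-0.0054,0.0054,0,0,0,0]
    - [-0.0072,0.0072,0,0,0,0]
    - [-0.009,0.009,0,0,0,0]
    - [-0.0108,0.0108,0,0,0,0]
    - [-0.0126,0.0126,0,0,0,0]
    - [-0.0144,0.0144,0,0,0,0]

```text
clock: 14.2
tool_pos: [0.4957, -0.1642, 0.0258]
orientation: [179.9, -0.1, -135.0]
force: [-4.6, -4.7, -0.3]
opening: 0.0162
gripper_force: 30.0
```

>>> carry_out:
  rows:
    - [-0.0018,0.0018,0,0,0,0]
    - [-0.0036,0.0036,0,0,0,0]
    - [-0.0054,0.0054,0,0,0,0]
    - [-0.0072,0.0072,0,0,0,0]
    - [-0.009,0.009,0,0,0,0]
    - [-0.0108,0.0108,0,0,0,0]
    - [-0.0126,0.0126,0,0,0,0]
    - [-0.0144,0.0144,0,0,0,0]

```text
clock: 15.2
tool_pos: [0.496, -0.1437, 0.0258]
orientation: [180.0, -0.1, -135.0]
force: [-3.4, -4.2, -1.3]
opening: 0.0162
gripper_force: 30.0
```

```bash
python3 - <<'E'
from h import *
look('side','s8.png',4); crop('s8.png','s8c.png',200,130,350,240,5)
E
```

```text
15.4 F [-3.41 -3.33 -1.62] sd [0.42 0.39 0.62] P [ 0.4962 -0.1435  0.0259] [ 1.7996e+02 -5.0000e-02 -1.3498e+02]
```

View pics/s8c.png

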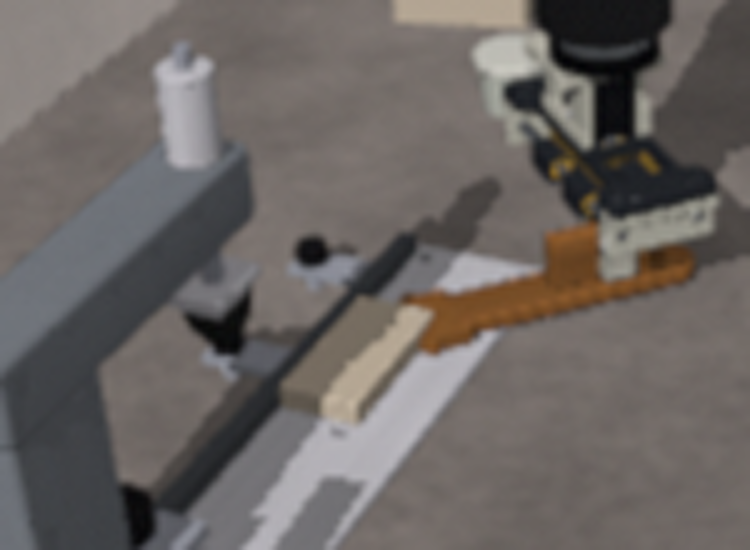

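The tile is flush on the rail and its corner is seated in the notch (crop ~(430,320)). Continuing, with slight extra press.

>>> carry_out:
  rows:
    - [-0.0019,0.0017,0,0,0,0]
    - [-0.0038,0.0034,0,0,0,0]
    - [-0.0056,0.0052,0,0,0,0]
    - [-0.0074,0.007,0,0,0,0]
    - [-0.0092,0.0088,0,0,0,0]
    - [-0.011,0.0106,0,0,0,0]
    - [-0.0128,0.0124,0,0,0,0]
    - [-0.0146,0.0142,0,0,0,0]

```text
clock: 16.4
tool_pos: [0.4964, -0.1233, 0.0259]
orientation: [180.0, -0.1, -135.0]
force: [-4.1, -4.3, -1.6]
opening: 0.0156
gripper_force: 30.0
```

>>> carry_out:
  rows:
    - [-0.0019,0.0017,0,0,0,0]
    - [-0.0037,0.0035,0,0,0,0]
    - [-0.0055,0.0053,0,0,0,0]
    - [-0.0073,0.0071,0,0,0,0]
    - [-0.0091,0.0089,0,0,0,0]
    - [-0.0109,0.0107,0,0,0,0]
    - [-0.0127,0.0125,0,0,0,0]
    - [-0.0145,0.0143,0,0,0,0]

```text
clock: 17.4
tool_pos: [0.4968, -0.1028, 0.0259]
orientation: [180.0, -0.0, -135.0]
force: [-3.3, -3.3, -1.0]
opening: 0.0156
gripper_force: 30.0
```

>>> carry_out:
  rows:
    - [-0.002,0.0016,0,0,0,0]
    - [-0.0039,0.0033,0,0,0,0]
    - [-0.0057,0.0051,0,0,0,0]
    - [-0.0075,0.0069,0,0,0,0]
    - [-0.0093,0.0087,0,0,0,0]
    - [-0.0111,0.0105,0,0,0,0]
    - [-0.0129,0.0123,0,0,0,0]
    - [-0.0147,0.0141,0,0,0,0]

```text
clock: 18.4
tool_pos: [0.4971, -0.0825, 0.0259]
orientation: [180.0, -0.1, -135.0]
force: [-3.6, -3.7, -0.6]
opening: 0.0161
gripper_force: 30.0
```

>>> carry_out:
  rows:
    - [-0.002,0.0016,0,0,0,0]
    - [-0.0039,0.0033,0,0,0,0]
    - [-0.0057,0.0051,0,0,0,0]
    - [-0.0075,0.0069,0,0,0,0]
    - [-0.0093,0.0087,0,0,0,0]
    - [-0.0111,0.0105,0,0,0,0]
    - [-0.0129,0.0123,0,0,0,0]
    - [-0.0147,0.0141,0,0,0,0]

```text
clock: 19.4
tool_pos: [0.4973, -0.0622, 0.0259]
orientation: [180.0, -0.1, -135.0]
force: [-3.6, -4.6, -0.2]
opening: 0.0155
gripper_force: 30.0
```

```bash
python3 - <<'E'
from h import *
look('side','s9.png',5)
E
```

```text
19.65 F [-4.12 -3.38 -1.07] sd [0.45 0.22 0.36] P [ 0.4975 -0.062   0.0259] [ 1.7996e+02 -5.0000e-02 -1.3498e+02]
```

>>> carry_out:
  rows:
    - [-0.0019,0.0017,0,0,0,0]
    - [-0.0037,0.0035,0,0,0,0]
    - [-0.0055,0.0053,0,0,0,0]
    - [-0.0073,0.0071,0,0,0,0]
    - [-0.0091,0.0089,0,0,0,0]
    - [-0.0109,0.0107,0,0,0,0]
    - [-0.0127,0.0125,0,0,0,0]
    - [-0.0145,0.0143,0,0,0,0]

```text
clock: 20.65
tool_pos: [0.4976, -0.0417, 0.0259]
orientation: [180.0, -0.1, -135.0]
force: [-2.9, -3.9, -1.7]
opening: 0.0159
gripper_force: 30.0
```

>>> carry_out:
  rows:
    - [-0.0021,0.0015,0,0,0,0]
    - [-0.004,0.0032,0,0,0,0]
    - [-0.0058,0.005,0,0,0,0]
    - [-0.0076,0.0068,0,0,0,0]
    - [-0.0094,0.0086,0,0,0,0]
    - [-0.0112,0.0104,0,0,0,0]
    - [-0.013,0.0122,0,0,0,0]
    - [-0.0148,0.014,0,0,0,0]

```text
clock: 21.65
tool_pos: [0.4978, -0.0216, 0.0258]
orientation: [180.0, -0.1, -135.0]
force: [-3.6, -5.5, -0.8]
opening: 0.016
gripper_force: 30.0
```

```bash
python3 - <<'E'
from h import *
look('side','s10.png',6)
E
```

```text
21.95 F [-4.22 -4.26 -0.56] sd [0.55 0.82 0.46] P [ 0.498  -0.0214  0.0259] [ 1.7996e+02 -7.0000e-02 -1.3499e+02]
```

>>> carry_out:
  rows:
    - [-0.0019,0.0017,0,0,0,0]
    - [-0.0037,0.0035,0,0,0,0]
    - [-0.0055,0.0053,0,0,0,0]
    - [-0.0073,0.0071,0,0,0,0]
    - [-0.0091,0.0089,0,0,0,0]
    - [-0.0109,0.0107,0,0,0,0]
    - [-0.0127,0.0125,0,0,0,0]
    - [-0.0145,0.0143,0,0,0,0]

```text
clock: 22.95
tool_pos: [0.4982, -0.0011, 0.0259]
orientation: [180.0, -0.1, -135.0]
force: [-4.1, -5.0, -0.5]
opening: 0.0155
gripper_force: 30.0
```

>>> carry_out:
  rows:
    - [-0.0009,0.0007,0,0,0,0]
    - [-0.0017,0.0015,0,0,0,0]
    - [-0.0024,0.0022,0,0,0,0]
    - [-0.0031,0.0029,0,0,0,0]
    - [-0.0038,0.0036,0,0,0,0]
    - [-0.0045,0.0043,0,0,0,0]
    - [-0.0052,0.005,0,0,0,0]
    - [-0.0059,0.0057,0,0,0,0]

```text
clock: 23.95
tool_pos: [0.4983, 0.007, 0.0259]
orientation: [180.0, -0.1, -135.0]
force: [-3.3, -3.9, -0.2]
opening: 0.0158
gripper_force: 30.0
```

```bash
python3 - <<'E'
from h import *
look('side','s11.png',4); crop('s11.png','s11c.png',200,150,320,240,6)
E
```

```text
24.15 F [-4.42 -4.16 -0.59] sd [0.86 0.31 0.26] P [0.4983 0.0071 0.0259] [ 1.7996e+02 -6.0000e-02 -1.3500e+02]
```

View pics/s11c.png

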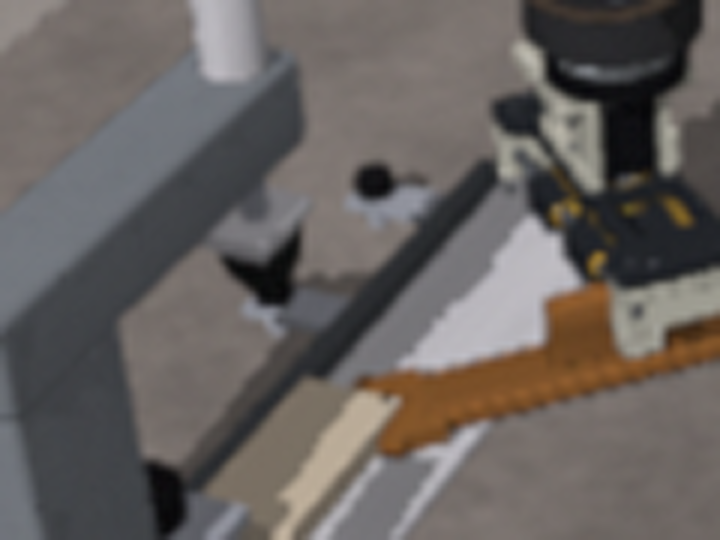

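The tile is still flush and close to the stop. I'll creep from here.

>>> carry_out:
  rows:
    - [-0.0005,0.0004,0,0,0,0]
    - [-0.001,0.0008,0,0,0,0]
    - [-0.0014,0.0012,0,0,0,0]
    - [-0.0018,0.0016,0,0,0,0]
    - [-0.0022,0.002,0,0,0,0]
    - [-0.0026,0.0024,0,0,0,0]
    - [-0.003,0.0028,0,0,0,0]
    - [-0.0034,0.0032,0,0,0,0]

```text
clock: 25.15
tool_pos: [0.4983, 0.0116, 0.0258]
orientation: [180.0, -0.1, -135.0]
force: [-4.5, -4.7, -0.6]
opening: 0.0159
gripper_force: 30.0
```

>>> carry_out:
  rows:
    - [-0.0003,0.0003,0,0,0,0]
    - [-0.0006,0.0006,0,0,0,0]
    - [-0.0009,0.0009,0,0,0,0]
    - [-0.0012,0.0012,0,0,0,0]
    - [-0.0015,0.0015,0,0,0,0]

```text
clock: 25.78
tool_pos: [0.4984, 0.0137, 0.0258]
orientation: [180.0, -0.1, -135.0]
force: [-3.7, -4.7, -0.5]
opening: 0.0158
gripper_force: 30.0
```

>>> carry_out:
  rows:
    - [-0.0003,0.0003,0,0,0,0]
    - [-0.0006,0.0006,0,0,0,0]
    - [-0.0009,0.0009,0,0,0,0]
    - [-0.0012,0.0012,0,0,0,0]

```text
clock: 26.28
tool_pos: [0.4984, 0.0155, 0.0258]
orientation: [180.0, -0.1, -135.0]
force: [-4.1, -5.2, -0.7]
opening: 0.0157
gripper_force: 30.0
```

>>> carry_out:
  rows:
    - [-0.0003,0.0003,0,0,0,0]
    - [-0.0006,0.0006,0,0,0,0]
    - [-0.0009,0.0009,0,0,0,0]
    - [-0.0012,0.0012,0,0,0,0]

```text
clock: 26.78
tool_pos: [0.498, 0.0167, 0.0258]
orientation: [179.9, -0.1, -135.0]
force: [-4.0, -7.7, 0.9]
opening: 0.0154
gripper_force: 30.0
```

>>> carry_out:
  rows:
    - [-0.0002,0.0002,0,0,0,0]
    - [-0.0002,0.0002,0,0,0,0]

```text
clock: 27.02
tool_pos: [0.4979, 0.0168, 0.0258]
orientation: [179.9, -0.1, -135.0]
force: [-4.8, -8.1, 0.8]
opening: 0.0159
gripper_force: 30.0
```

```bash
python3 - <<'E'
from h import *
look('side','s12.png',5)
E
```

```text
27.275 F [-4.13 -7.97  1.06] sd [0.19 0.22 0.41] P [0.4979 0.0168 0.0258] [ 1.7995e+02 -1.3000e-01 -1.3504e+02]
```

>>> carry_out:
  rows:
    - [0.001,0,0,0,0,0]
    - [0.003,0,0,0,0,0]
    - [0.008,0,0,0,0,0]
    - [0.016,0,0,0,0,0]
    - [0.026,0,0,0,0,0]
    - [0.035,0,-0.01,0,0,0]
    - [0.04,0,-0.025,0,0,0]
    - [0.045,0,-0.04,0,0,0]

```text
clock: 28.28
tool_pos: [0.4676, -0.0142, 0.0676]
orientation: [-180.0, 0.1, -135.0]
force: [-0.4, 0.3, -1.8]
opening: 0.0157
gripper_force: 30.0
```

>>> carry_out:
  rows:
    - [0.015,-0.005,0,0,0,-0.12]
    - [0.03,-0.01,0,0,0,-0.25]
    - [0.045,-0.017,0,0,0,-0.38]
    - [0.06,-0.023,0,0,0,-0.52]
    - [0.075,-0.03,0,0,0,-0.65]
    - [0.086,-0.035,0,0,0,-0.785]
    - [0.086,-0.035,0.015,0,0,-0.785]
    - [0.086,-0.035,0.03,0,0,-0.785]

```text
clock: 29.28
tool_pos: [0.4322, -0.0998, 0.0372]
orientation: [-179.8, 0.0, -90.0]
force: [-0.7, -0.3, -1.1]
opening: 0.0155
gripper_force: 30.0
```

```bash
python3 - <<'E'
from h import *
look('side','s13.png',4); viewer.snapshot('top'); snap('top','t13.png')
crop('t13.png','t13c.png',220,110,400,240,4.4)
E
```

```text
29.475 F [-0.19  0.17 -1.7 ] sd [0.43 0.36 0.51] P [ 0.4312 -0.0998  0.0362] [-179.96   -0.    -89.99]
```

View pics/t13c.png

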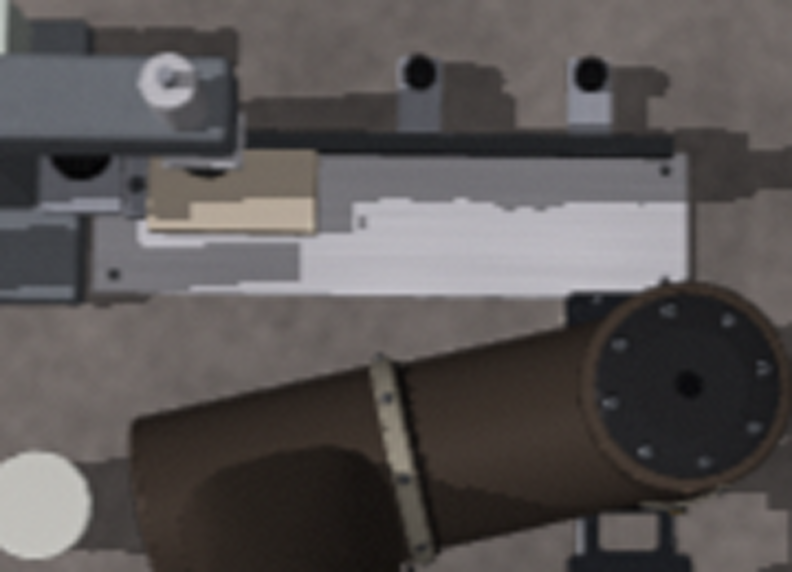

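The tile sits home: left edge at the stop (col 147), top edge along the rail, square. Now lay the stick down.

>>> carry_out:
  rows:
    - [0,0,0.008,0,0,0]
    - [0,0,0.014,0,0,0]
    - [0,0,0.0175,0,0,0]
    - [0,0,0.019,0,0,0]
    - [0,0,0.0195,0,0,0]
    - [0,0,0.0195,0,0,0]

```text
clock: 30.32
tool_pos: [0.4312, -0.0996, 0.0167]
orientation: [180.0, -0.0, -90.0]
force: [-1.7, 0.4, 2.4]
opening: 0.0157
gripper_force: 30.0
```

>>> carry_out:
  rows:
    - [0,0,0,0,0,0]
    - [0,0,0,0,0,0]
    - [0,0,0,0,0,0]
    - [0,0,0,0,0,0]
    - [0,0,0,0,0,0]
    - [0,0,0,0,0,0]
    - [0,0,0,0,0,0]
    - [0,0,0,0,0,0]
  grip: 1

```text
clock: 31.32
tool_pos: [0.4313, -0.0996, 0.0165]
orientation: [180.0, -0.0, -90.0]
force: [-0.7, -0.4, -0.1]
opening: 0.0863
gripper_force: 0.0
```

>>> carry_out:
  rows:
    - [0,0,-0.01,0,0,0]
    - [0,0,-0.03,0,0,0]
    - [0,0,-0.06,0,0,0]
    - [0,0,-0.1,0,0,0]
    - [0,0,-0.14,0,0,0]
    - [0,0,-0.17,0,0,0]
    - [0,0,-0.18,0,0,0]
    - [0,0,-0.18,0,0,0]

```text
clock: 32.33
tool_pos: [0.4314, -0.0995, 0.197]
orientation: [-179.9, 0.0, -90.0]
force: [0.1, 0.1, -1.0]
opening: 0.0874
gripper_force: 0.0
```

```bash
python3 - <<'E'
from h import *
look('side','s14.png',4); crop('s14.png','s14c.png',190,100,400,260,3.7)
E
```

```text
32.525 F [ 0.05  0.07 -0.4 ] sd [0.57 0.38 0.41] P [ 0.4307 -0.0996  0.1956] [ 1.7987e+02 -1.0000e-02 -9.0010e+01]
```

View pics/s14c.png

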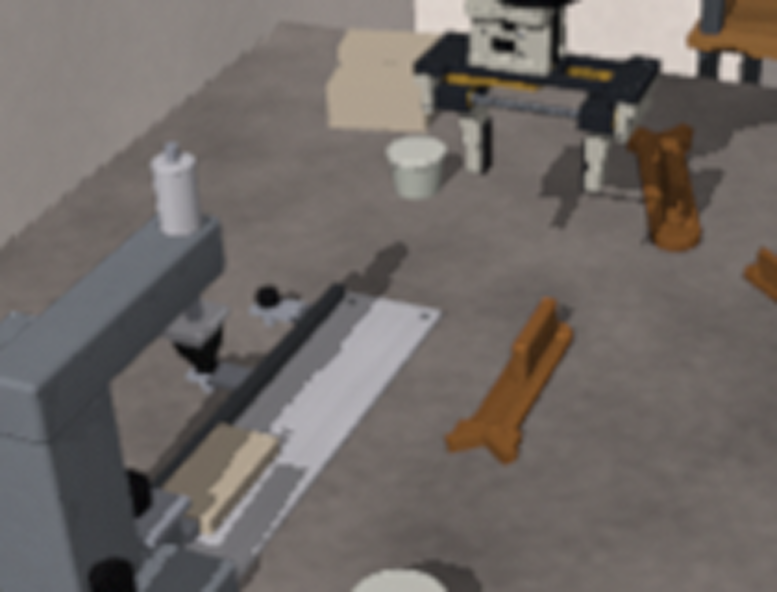

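The stick lies flat on the bench off the bed (crop (450–570, 300–460)), the tile is home at (220,480), and the gripper is clear. Handing in.

```bash
python3 -c "
from plant import workorder; print(workorder.close_job())"
```

```text
the job is handed in; nothing more can be done
None
```

I fed the tile along the fence to the stop, laid the stick flat on the bench clear of the bed, let go and handed the job in at about 33 s; no verdict came back, but in the last pictures the tile sits flush in the nest.

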